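# Free the jar from the ratchet vice of a one-handed preparation board

### The arm

A 6-joint arm with a two-finger parallel gripper is mounted at the origin on a cart in front of the work surface, level with it; the furniture and walls round the work are solid. World frame = base frame: x ahead of the robot, y to its left, z up, the work surface at z = 0. Lengths are in m, angles in rad, forces in N, time in s.
With the tool pointing down it reaches from about 0.2 to 0.875 m from the base axis. Payload 3.4 kg.
Tool frame: the origin (TCP) lies at the very end of the fingers, on their centre line; the grasp point (between the pads) lies 19 mm behind it; z points along the fingers, y is the line along which they close (so a half turn about z gives the same grasp; the last joint's range is limited). The gripper opens to 94 mm and grips with 3 to 60 N. Pads are 16 mm wide; open, the fingers measure 119 mm over their backs; the gripper's body (75 mm by 177 mm) begins 78 mm behind the grasp point.
Start: joints at [-1.366, 0.276, 1.505, -0, 1.361, -0.121], TCP at [0.184, -0.545, 0.205] pointing down, gripper open.
Joint ranges: [-2.89, 2.89], [-0.75, 2.08], [0.22, 2.7], [-1.18, 4.32], [0.11, 2.71], [-2.7, 2.7]. Speed limits (rad/s): [2.57, 2.57, 3.14, 3.14, 3.14, 3.14].

### API

Orientations are given as [roll, pitch, yaw] about the fixed x, y, z axes, in that order (R = Rz(yaw) Ry(pitch) Rx(roll)).
In Python, from bench import r, viewer gives the robot as it stands. The module is installed in compiled form; this text tells all that it offers.
- The arm moves only by the shell command python3 -m handwheel 'ROWS' [OPENING]. ROWS is JSON, a list of rows, each a list of 2 entries, a list of its own where there are three numbers: the shift along the world's x, y, z in m, then the turn, a rotation vector about the world's x, y, z in rad. In form: [[[dx, dy, dz], [rx, ry, rz]], ...]. A call has exactly 8 rows; each row is the pose to reach, as a shift and turn from the pose commanded when the call began; what a row does not reach only later rows make up. A row lasts 1/10 s, in which the tool goes at most 50 mm and 8.59 degrees, less where a joint would pass 70% of its speed; a pose out of reach is approached as far as the arm can. A call with a gripper value outside its range is refused whole. OPENING is the finger opening in m, from 0 to 0.094, set as the call begins (- or left out, the last holds). The fingers move at their own pace and stop on an object; the grip force is fixed at half the most. Time passes only in rows, so rows that repeat a pose let the fingers close, or fill a call up. It gives the time, the measured TCP pose, the force, the opening and the grip force at its end, in the units of the state.
- r.observe(): the state, without advancing time (a new reading comes with each control period).
- viewer.read_camera(name): name is "scene" or "top" or "wrist"; returns a dict with "pixels" (420x560x3 uint8, red, green, blue), "K" (3x3 intrinsics, pixels), "k1" (the pictures are not rectified: a ray, as slopes to the right and down, at radius r is drawn at 1 + k1 r^2 times it, then the intrinsics apply), "position" and "orientation" of the camera in the world; the wrist camera has in their place "T_tool_cam" (4x4, takes a point from camera to tool coordinates, whose origin is the TCP and whose axes are the flange's). Camera axes: x right, y down, z forward; pixel columns grow to the right and rows downward; lengths in m; the calibration is good to about 2 mm. A picture is of the moment at which its call begins: read the wrist's pose just before it. There is no depth.
- r.sign_off(): hands the job in; it is judged then, once.
The state is a dict: "time_s": time; "joint_positions": joint angles; "joint_vel": joint speeds; "joint_torque": joint torques, N m; "position": TCP position; "tool_rot": TCP orientation; "wrist_force": force on the tool from outside, world axes, zero at the start; "ft_torque": the same for the moment, N m; "grip_width": opening from 0.0 (shut) to 1.0 (fully open); "finger_force": force on a finger pad.
Only numpy, scipy, OpenCV 4.12 (cv2) and the standard library are available. Lean on these libraries where they do the work, as an engineer would, in place of code of your own. Each camera call takes 0.05 s, during which the arm holds its last target. There are 200 camera calls.

### The job

A jar is held in the ratchet vice of the preparation board. Free it: press the release paddle of the sliding jaw down and, keeping it pressed, push the jaw back along its toothed bar all the way to the end block, then let the paddle spring back up so that the ratchet is set again. Leave the jar standing where it is without touching it, and do not disturb the other things.

Things in the scene. Friction and masses are not known exactly. Their poses are not given: they have to be found in the camera images.
- vice_board: wooden board 210 x 300 x 16 mm, fixed, with a ratchet vice. Origin: centre of its underside; x across it, away from the robot; y along it, to the left. A steel toothed bar runs along y at x = -82 mm (near edge): fixed jaw at its +y end, black end block at its -y end. Both jaws reach over to x = +30 mm, 66 mm high over the worktop; the jar stands between them at x = -7, y = 55 mm.
- jaw (a joint): how far the sliding jaw has been pushed back (m): 0 = closed on the jar, 0.096 = against the end block. It moves along the board's -y. About 2 N of friction when released; unless the paddle is down, a pawl in the bar's 8 mm teeth stops it from going back.
- paddle (a joint): angle of the spring-loaded release paddle (rad): 0 = up, pawl engaged; the pawl is clear of the teeth above 0.17; 0.34 = fully down. The paddle springs up by itself when let go.
- paddle_top (a point): top of the grey ribbed release paddle (26 mm wide, 50 mm long in y), 68 mm over the worktop when up. It sticks out to +y from a black hood on the carriage, over the bar; the hood's upright front face, 23 mm to -y of this point, is 84 mm high: a finger on the paddle can push it back. Pressed here it starts at 2.5 N, clears the pawl after 6 mm, ends after 12 mm at 6 N. Moves with the paddle.
- jar_mid (a point): centre (45 mm above its foot) of the glass jar with a grey lid, 60 mm in diameter, 90 mm high, standing on the board (its top 106 mm above the worktop) between the jaws; loose
- salt_mid (a point): centre of a salt shaker, 44 mm in diameter, 90 mm high, standing on the far right part of the board; bystander
- teaspoon_mid (a point): middle of a steel teaspoon, 130 x 27 x 11 mm, lying on the far side of the board; bystander
- mug_mid (a point): middle of a blue and white mug, 92 mm high, to the left of the board; bystander
- tea_mid (a point): centre of a dark tea box, 68 x 136 x 69 mm, to the right of the board; bystander
Not all that is in view belongs to the job. Leave any purple look-alike of the part that bears jar_mid alone.

How it is judged:
By the outcome, as a careful person would: the job done as asked, in the order asked, and still so for the second after the job is handed in, with the robot touching nothing.
It also fails if it takes over 34 s, if anything falls off the work surface, if the arm or the gripper's body presses on something with over 40 N, if the wrist force passes 120 N, or if a joint passes its speed limit or range.

## Working session

There is one attempt and no reset: what is moved stays moved. The work goes in short steps, Python scripts to look and compute and a shell command to move; the robot and the scene stay as the last step left them, time stands still between calls to the robot, and variables do not carry over. Pictures are saved under pics/ and viewed, at most 10 in all, crops included, and the job is handed in when it is done.

```bash
mkdir -p pics; cat > h.py <<'E'
import numpy as np, cv2
from scipy.spatial.transform import Rotation as R
from bench import r, viewer
def cam(n):
    c=viewer.read_camera(n); c['n']=n; return c
def pose(c):
    o=np.array(c['orientation'],float)
    return np.array(c['position'],float), (o if o.shape==(3,3) else R.from_euler('xyz',o).as_matrix())
def ray(c,u,v):
    K=np.array(c['K']); k=float(c['k1'])
    p=cv2.undistortPoints(np.array([[[u,v]]],float),K,np.array([k,0,0,0,0.]))[0,0]
    P,M=pose(c); return P,M@np.array([p[0],p[1],1])
def onz(c,u,v,z):
    P,d=ray(c,u,v); return P+d*(z-P[2])/d[2]
def proj(c,X):
    P,M=pose(c); q=M.T@(np.array(X)-P); s=q[:2]/q[2]; s=s*(1+c['k1']*(s@s)); K=np.array(c['K'])
    return K[0,0]*s[0]+K[0,2],K[1,1]*s[1]+K[1,2]
def save(c,f,box=None,k=1):
    a=c['pixels'][...,::-1]
    if box: a=a[box[1]:box[3],box[0]:box[2]]
    cv2.imwrite('pics/'+f,cv2.resize(a,None,fx=k,fy=k,interpolation=cv2.INTER_CUBIC))
E
python3 - <<'E'
from h import *
s=r.observe(); print(s['time_s'],s['position'],s['tool_rot'],s['wrist_force'])
for n in('scene','top'):
    c=cam(n); print(n,c['position'],c['orientation'],c['K'],c['k1']); save(c,n+'.png')
E
```

```text
0.0 [ 0.18391911 -0.54420239  0.20463304] [-3.13985583e+00 -1.96141754e-04  3.25826950e-01] [-0.13156271  0.20006808 -0.43130241]
scene [ 0.56745519 -0.8806001   1.4697245 ] [-2.57711118  0.01153335  0.0479046 ] [[541.76304127   0.         290.12503036]
 [  0.         541.76304127 203.98174142]
 [  0.           0.           1.        ]] -0.10758739144087114
top [ 0.42858771 -0.03388827  1.25166833] [-3.0584438   0.01759079 -1.5748652 ] [[406.17506198   0.         282.27974736]
 [  0.         406.17506198 208.1014359 ]
 [  0.           0.           1.        ]] -0.09089565736049787
```

View pics/scene.png

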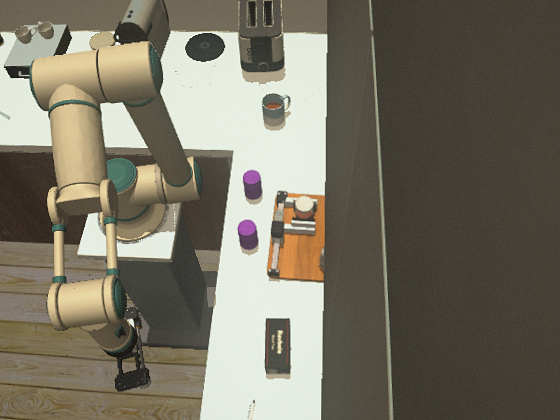

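View pics/top.png

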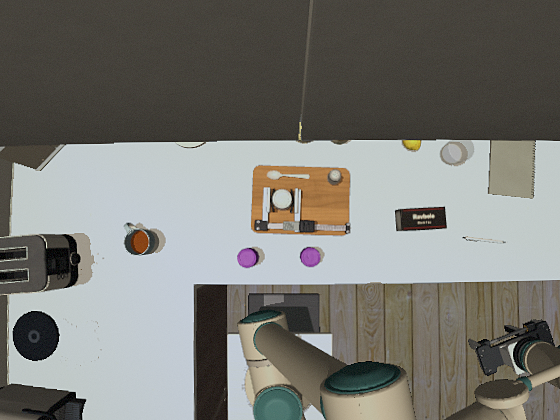

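The top view shows the board at about (300,200), with the bar along the near edge (255–350, 226). The paddle and carriage are near (285–315, 226) and the grey-lidded jar is at (283,199). Two purple look-alikes stand at (248,257) and (311,257), the salt shaker is at (335,177), and a dark cabinet overhangs the far side. Next, a close crop.

```bash
python3 - <<'E'
from h import *
c=cam('top'); save(c,'topc.png',(240,155,370,270),5)
for n,u,v,z in [('near-left',254,235,.016),('near-right',350,237,.016),('far-left',253,165,.016),('far-right',350,168,.016),('lid',283,199,.106),('salt',335,176,.1),('purpleL',248,257,.09),('purpleR',311,256,.09),('cabedgeL',50,145,.6),('table edge',300,283,0)]: print(n,onz(c,u,v,z).round(3))
E
```

```text
near-left [0.45  0.074 0.016]
near-right [ 0.443 -0.218  0.016]
far-left [0.666 0.077 0.016]
far-right [ 0.654 -0.222  0.016]
lid [ 0.55  -0.016  0.106]
salt [ 0.616 -0.165  0.1  ]
purpleL [0.386 0.084 0.09 ]
purpleR [ 0.388 -0.095  0.09 ]
cabedgeL [0.593 0.374 0.6  ]
table edge [ 0.303 -0.065  0.   ]
```

View pics/topc.png

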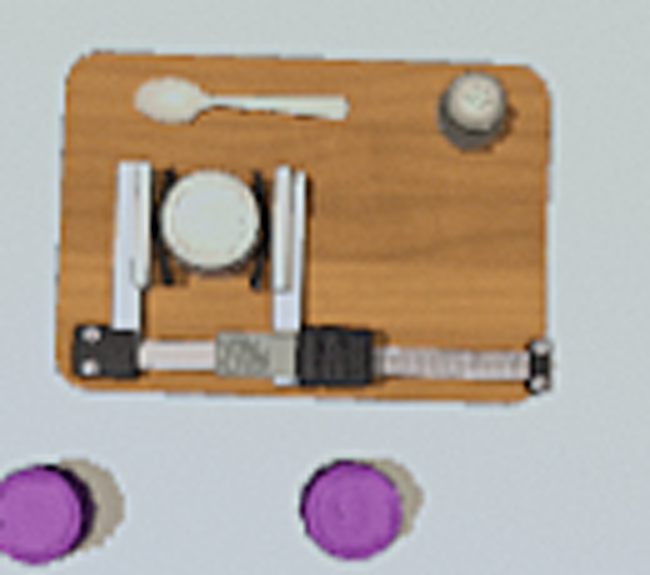

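Candidates for the paddle:
- Grey ribbed plate at top pixel (291,226): matches, because it sticks out from the black hood towards +y, over the bar.
- Black hood at (307,226): not the paddle.
- Fixed-jaw block at (261,225): not the paddle.
- End block at (348,228): not the paddle.

For the jar, I take the grey lid at (283,199) and reject the purple ones at (248,257) and (311,257).

The crop confirms the paddle. I'll measure it now.

```bash
python3 - <<'E'
from h import *
c=cam('top'); im=c['pixels']
hsv=cv2.cvtColor(im,cv2.COLOR_RGB2HSV)
m=cv2.inRange(hsv,(5,80,80),(25,255,255)); m[:150]=0; m[245:]=0; m[:,:240]=0; m[:,365:]=0
ct=cv2.convexHull(np.vstack([k for k in cv2.findContours(m,0,2)[0] if cv2.contourArea(k)>30]))
pts=np.array([onz(c,*p[0],.016)[:2] for p in ct],np.float32)
(cx,cy),sz,a=cv2.minAreaRect(pts); print('board',cx,cy,sz,a)
lin=np.array(cv2.minAreaRect(pts)[0])
for yaw in [np.deg2rad(a if abs(a)<45 else a-90)]:
    Rm=np.array([[np.cos(yaw),-np.sin(yaw)],[np.sin(yaw),np.cos(yaw)]])
    print('yaw',yaw,'pred jar',lin+Rm@[-.007,.055],'bar right',lin+Rm@[-.082,-.15],'bar left',lin+Rm@[-.082,.15])
P=lambda x,y:(240+(x+.5)/5-.5,155+(y+.5)/5-.5)
for n,x,y,z in [('paddle tip edge',215,355,.068),('paddle centre',257,355,.068),('paddle near',240,377,.068),('paddle far',240,332,.068),('hood front top',299,357,.084),('hood back',372,357,.084),('endblock',540,366,.05),('jawarm L',115,160,.066),('lid',211,220,.106)]: print(n,onz(c,*P(x,y),z).round(4))
s=cam('scene'); 
for z in (.4,.6,.8,1.0): print(z,'cab top',onz(c,300,141,z)[:2].round(3),'scene',onz(s,327,250,z)[:2].round(3),onz(s,372,30,z)[:2].round(3))
save(s,'scenec.png',(225,160,335,290),4)
E
```

```text
board 0.5569794178009033 -0.06736922264099121 (0.297005832195282, 0.20681379735469818) 87.85026550292969
yaw -0.037519945017581345 pred jar [ 0.55204746 -0.01214535] bar right [ 0.46941046 -0.21418774] bar left [0.4806638  0.08560112]
paddle tip edge [ 0.4761 -0.0142  0.068 ]
paddle centre [ 0.476  -0.0387  0.068 ]
paddle near [ 0.4633 -0.0287  0.068 ]
paddle far [ 0.4895 -0.0288  0.068 ]
hood front top [ 0.4741 -0.0627  0.084 ]
hood back [ 0.4739 -0.1047  0.084 ]
endblock [ 0.4693 -0.2061  0.05  ]
jawarm L [0.5914 0.0443 0.066 ]
lid [ 0.5512 -0.0129  0.106 ]
0.4 cab top [ 0.643 -0.058] scene [ 0.61  -0.322] [0.737 0.418]
0.6 cab top [ 0.593 -0.052] scene [ 0.602 -0.426] [0.705 0.175]
0.8 cab top [ 0.542 -0.047] scene [ 0.594 -0.531] [ 0.674 -0.068]
1.0 cab top [ 0.492 -0.041] scene [ 0.586 -0.635] [ 0.642 -0.31 ]
```

View pics/scenec.png

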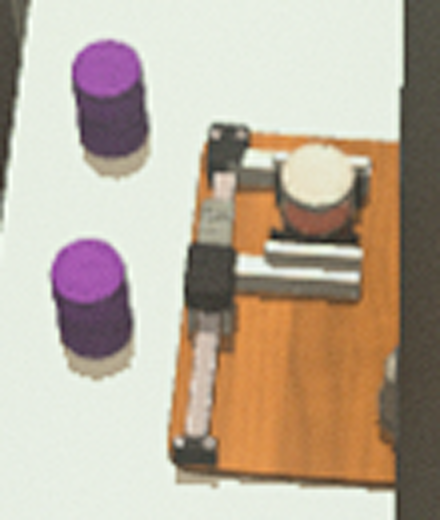

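The scene crop confirms it: the grey paddle sits at about (278,215), in front of the black hood at (277,229), with the bar free back to the end block at (273,272). The purple jars at (251,178) and (247,228) stand clear. The cabinet's front edge is at x≈0.6 m, z≈0.57 m, beyond my path. I'll go above the paddle with the gripper closed.

```bash
python3 -m handwheel '[[[0.02,0.034,0],[0,0,-0.04]],[[0.044,0.075,0],[0,0,-0.08]],[[0.068,0.116,0],[0,0,-0.12]],[[0.092,0.157,0],[0,0,-0.16]],[[0.116,0.198,0],[0,0,-0.2]],[[0.14,0.239,0],[0,0,-0.24]],[[0.164,0.28,0],[0,0,-0.28]],[[0.188,0.321,0],[0,0,-0.32]]]' 0 &&
python3 -m handwheel '[[[0.024,0.041,0],[0,0,-0.02]],[[0.048,0.082,0],[0,0,-0.043]],[[0.072,0.123,-0.01],[0,0,-0.043]],[[0.09,0.155,-0.02],[0,0,-0.043]],[[0.1,0.175,-0.035],[0,0,-0.043]],[[0.104,0.18,-0.05],[0,0,-0.043]],[[0.104,0.18,-0.06],[0,0,-0.043]],[[0.104,0.18,-0.06],[0,0,-0.043]]]' &&
python3 - <<'E'
from h import *
s=r.observe(); print(s['time_s'],s['position'].round(4),s['tool_rot'].round(4),s['wrist_force'].round(2),s['grip_width'])
c=cam('wrist'); T=np.array(c['T_tool_cam']); M=R.from_euler('xyz',s['tool_rot']).as_matrix()
print(T.round(3).tolist())
c['position']=M@T[:3,3]+s['position']; c['orientation']=M@T[:3,:3]
print('paddle',proj(c,[.476,-.0395,.068]),'hood',proj(c,[.4741,-.0627,.084]),'jar',proj(c,[.551,-.0125,.106]))
save(c,'w1.png')
np.savez('w1.npz',**{k:c[k] for k in('position','orientation','K','k1')})
E
```

```text
time_s: 1.05
position: [0.3726, -0.222, 0.2057]
tool_rot: [3.141, -0.001, 0.004]
wrist_force: [1.4, -0.3, 0.1]
grip_width: 0.351
finger_force: 0.0
time_s: 1.85
position: [0.4747, -0.0437, 0.1441]
tool_rot: [-3.141, 0.003, -0.037]
wrist_force: [-0.6, 0.0, -0.4]
grip_width: 0.006
finger_force: 0.0
1.85 [ 0.4747 -0.0437  0.1441] [-3.1414  0.0035 -0.0368] [-0.6   0.01 -0.44] 0.006042156700464805
[[-0.0, -0.959, -0.283, 0.083], [1.0, -0.0, -0.0, -0.001], [0.0, -0.283, 0.959, -0.179], [0.0, 0.0, 0.0, 1.0]]
paddle (np.float64(270.2186845398257), np.float64(211.79355893260941)) hood (np.float64(299.3583828310947), np.float64(219.26130458156038)) jar (np.float64(224.05464571666283), np.float64(122.64180887772956))
```

View pics/w1.png

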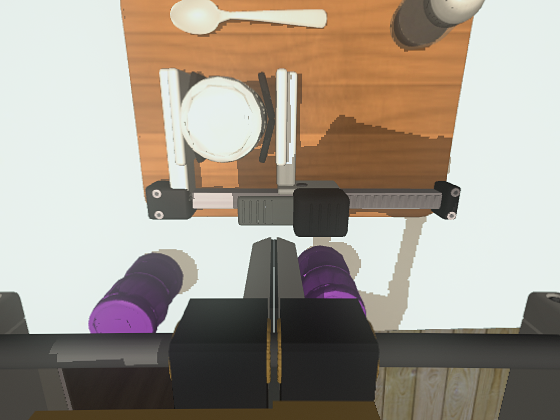

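The wrist view shows the ribbed paddle spanning (238–293, 194–225), the hood's top face at (294–348, 188–236), the closed fingertips at (272,240), and the jar lid at (222,119). I'll cast rays to refine the paddle.

```bash
python3 - <<'E'
from h import *
d=np.load('w1.npz'); c={k:d[k] for k in d}; c['k1']=float(c['k1'])
for n,u,v,z in [('tip edge',238,210,.068),('paddle far',265,194,.068),('paddle near(top edge)',265,223,.068),('hood TL',294,189,.084),('hood BL',294,236,.084),('hood BR',348,236,.084),('endblk',436,216,.05),('lid',222,119,.106)]: print(n,onz(c,u,v,z).round(4))
print('TCP px',proj(c,[.4747,-.0437,.1441]))
E
```

```text
tip edge [ 0.4786 -0.0126  0.068 ]
paddle far [ 0.4916 -0.0358  0.068 ]
paddle near(top edge) [ 0.4662 -0.0347  0.068 ]
hood TL [ 0.4989 -0.0589  0.084 ]
hood BL [ 0.46   -0.0582  0.084 ]
hood BR [ 0.4584 -0.1016  0.084 ]
endblk [ 0.4608 -0.1876  0.05  ]
lid [ 0.5534 -0.0113  0.106 ]
TCP px (np.float64(275.86646986808927), np.float64(251.86319511555018))
```

```bash
python3 -m handwheel '[[[0.001,-0.001,-0.015],[0,0,0]],[[0.002,-0.002,-0.03],[0,0,0]],[[0.002,-0.002,-0.045],[0,0,0]],[[0.002,-0.002,-0.058],[0,0,0]],[[0.002,-0.002,-0.066],[0,0,0]],[[0.002,-0.002,-0.071],[0,0,0]],[[0.002,-0.002,-0.073],[0,0,0]],[[0.002,-0.002,-0.073],[0,0,0]]]' &&
python3 -m handwheel '[[[0,0,-0.001],[0,0,0]],[[0,0,-0.002],[0,0,0]],[[0,0,-0.003],[0,0,0]],[[0,0,-0.004],[0,0,0]],[[0,0,-0.005],[0,0,0]],[[0,0,-0.006],[0,0,0]],[[0,0,-0.006],[0,0,0]],[[0,0,-0.006],[0,0,0]]]'
```

```text
time_s: 2.7
position: [0.4783, -0.046, 0.0728]
tool_rot: [3.141, -0.001, -0.038]
wrist_force: [-0.9, 0.6, 0.4]
grip_width: 0.005
finger_force: 0.0
time_s: 3.5
position: [0.4782, -0.045, 0.0672]
tool_rot: [-3.14, -0.001, -0.038]
wrist_force: [-1.4, 3.3, 6.8]
grip_width: 0.005
finger_force: 3.2
```

```bash
python3 -m handwheel '[[[0,0,-0.001],[0,0,0]],[[0,0,-0.002],[0,0,0]],[[0,0,-0.003],[0,0,0]],[[0,0,-0.003],[0,0,0]],[[0,0,-0.003],[0,0,0]],[[0,0,-0.003],[0,0,0]],[[0,0,-0.003],[0,0,0]],[[0,0,-0.003],[0,0,0]]]'; python3 - <<'E'
from h import *
for i in range(2):
    s=r.observe(); c=cam('wrist'); print(s['position'].round(4),s['wrist_force'].round(2))
save(c,'w2.png',(140,150,400,290),3)
E
```

```text
time_s: 4.3
position: [0.4782, -0.0453, 0.0642]
tool_rot: [-3.141, -0.001, -0.038]
wrist_force: [-0.8, 1.7, 6.2]
grip_width: 0.005
finger_force: 3.3
[ 0.4782 -0.0453  0.0642] [-0.82  1.68  6.16]
[ 0.4782 -0.0452  0.0642] [-1.07  1.65  5.93]
```

View pics/w2.png

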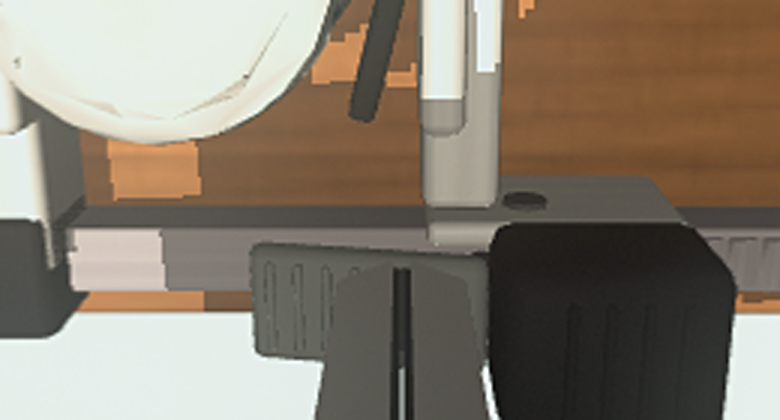

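The crop shows the closed fingertips (crop 335–485, 265+) on the paddle, with about a 2 mm gap to the hood face at crop x≈490. The paddle's free end is tipping down. I'll press further while watching the force.

```bash
for i in 1 2; do python3 -m handwheel '[[[0,0,-0.001],[0,0,0]],[[0,0,-0.002],[0,0,0]],[[0,0,-0.002],[0,0,0]],[[0,0,-0.002],[0,0,0]],[[0,0,-0.002],[0,0,0]],[[0,0,-0.002],[0,0,0]],[[0,0,-0.002],[0,0,0]],[[0,0,-0.002],[0,0,0]]]'; done
```

```text
time_s: 5.2
position: [0.4783, -0.0454, 0.0622]
tool_rot: [-3.141, -0.001, -0.037]
wrist_force: [-2.1, 2.9, 6.6]
grip_width: 0.004
finger_force: 3.3
time_s: 6.0
position: [0.4783, -0.0454, 0.0603]
tool_rot: [-3.141, -0.001, -0.037]
wrist_force: [-1.1, 1.6, 5.8]
grip_width: 0.009
finger_force: 3.5
```

```bash
python3 -m handwheel '[[[0,-0.001,-0.0005],[0,0,0]],[[0,-0.002,-0.001],[0,0,0]],[[0,-0.003,-0.001],[0,0,0]],[[0,-0.004,-0.001],[0,0,0]],[[0,-0.005,-0.001],[0,0,0]],[[0,-0.006,-0.001],[0,0,0]],[[0,-0.007,-0.001],[0,0,0]],[[0,-0.008,-0.001],[0,0,0]]]'; python3 - <<'E'
from h import *
c=cam('wrist'); save(c,'w3.png',(140,150,400,290),3); s=r.observe(); print(s['position'],s['wrist_force'])
E
```

```text
time_s: 6.8
position: [0.478, -0.0533, 0.0594]
tool_rot: [-3.141, -0.0, -0.037]
wrist_force: [-2.5, 2.4, 8.7]
grip_width: 0.004
finger_force: 4.5
[ 0.47801393 -0.05346003  0.05946062] [-2.19330065  1.7032753   8.26014096]
```

View pics/w3.png

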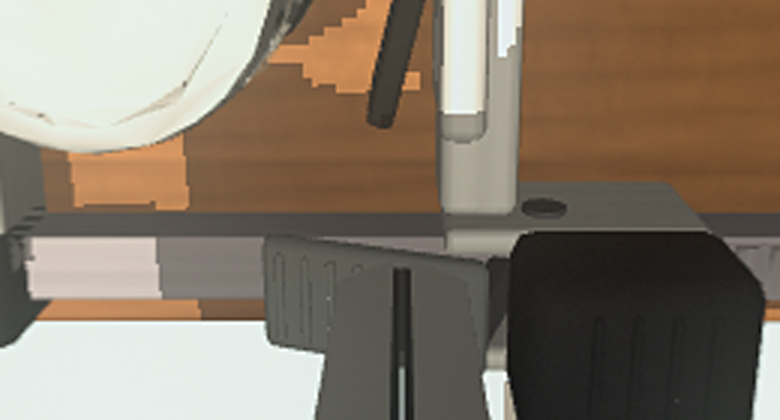

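The crop shows the paddle well down and the jaw already moving back: the hood is at crop x≈510 and the jar hasn't moved. Pressed force is about 8 N. I'll keep pushing.

```bash
python3 -m handwheel '[[[0,-0.004,0],[0,0,0]],[[0,-0.009,0],[0,0,0]],[[-0.001,-0.014,0],[0,0,0]],[[-0.001,-0.019,0],[0,0,0]],[[-0.001,-0.024,0],[0,0,0]],[[-0.001,-0.029,0],[0,0,0]],[[-0.001,-0.034,0],[0,0,0]],[[-0.001,-0.038,0],[0,0,0]]]'; python3 -m handwheel '[[[0,-0.004,0],[0,0,0]],[[0,-0.009,0],[0,0,0]],[[-0.001,-0.014,0],[0,0,0]],[[-0.001,-0.019,0],[0,0,0]],[[-0.001,-0.024,0],[0,0,0]],[[-0.001,-0.028,0],[0,0,0]],[[-0.001,-0.032,0],[0,0,0]],[[-0.001,-0.035,0],[0,0,0]]]'; python3 - <<'E'
from h import *
s=r.observe();c=cam('wrist'); save(c,'w4.png',(140,120,460,290),2.5);  print(s['position'],s['wrist_force'])
E
```

```text
time_s: 7.65
position: [0.4766, -0.0914, 0.0594]
tool_rot: [-3.141, 0.001, -0.037]
wrist_force: [-2.5, 2.2, 10.0]
grip_width: 0.004
finger_force: 4.9
time_s: 8.45
position: [0.4753, -0.1263, 0.0594]
tool_rot: [-3.141, 0.001, -0.037]
wrist_force: [-3.6, 2.4, 9.5]
grip_width: 0.01
finger_force: 5.1
[ 0.47528626 -0.12634399  0.05941386] [-3.58757355  2.36392975  9.52697256]
```

View pics/w4.png

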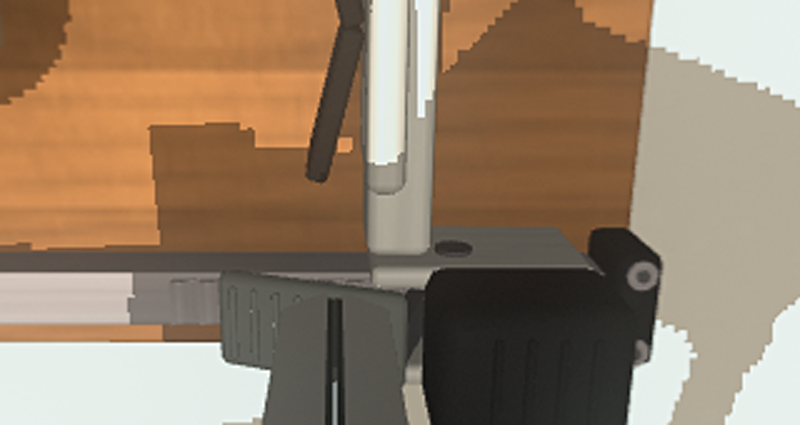

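The jaw has come along with the paddle held down; the hood's back edge at crop x≈635 is nearing the end block at 590–660. I'll push on to the stop.

```bash
python3 -m handwheel '[[[0,-0.002,0],[0,0,0]],[[0,-0.004,0],[0,0,0]],[[0,-0.006,0],[0,0,0]],[[0,-0.008,0],[0,0,0]],[[0,-0.010,0],[0,0,0]],[[0,-0.011,0],[0,0,0]],[[0,-0.012,0],[0,0,0]],[[0,-0.012,0],[0,0,0]]]';python3 -m handwheel '[[[0,-0.001,0],[0,0,0]],[[0,-0.002,0],[0,0,0]],[[0,-0.003,0],[0,0,0]],[[0,-0.004,0],[0,0,0]],[[0,-0.005,0],[0,0,0]],[[0,-0.006,0],[0,0,0]],[[0,-0.006,0],[0,0,0]],[[0,-0.006,0],[0,0,0]]]'
```

```text
time_s: 9.3
position: [0.4749, -0.1344, 0.0595]
tool_rot: [-3.134, 0.002, -0.04]
wrist_force: [-1.8, 12.3, 13.1]
grip_width: 0.003
finger_force: 8.2
time_s: 10.1
position: [0.4749, -0.1354, 0.0602]
tool_rot: [-3.125, 0.002, -0.043]
wrist_force: [-0.6, 23.9, 22.5]
grip_width: 0.002
finger_force: 14.3
```

```bash
python3 - <<'E'
from h import *
c=cam('wrist'); w=c['pixels'][120:290,140:460]
t=cam('top')['pixels'][150:250,240:370]
a=cv2.resize(w,None,fx=1.7,fy=1.7); b=cv2.resize(t,(544,int(100*544/130)),interpolation=cv2.INTER_CUBIC)[:305]
b=cv2.resize(t,(390,300),interpolation=cv2.INTER_CUBIC)
o=np.zeros((a.shape[0]+300,544,3),np.uint8); o[:a.shape[0]]=a; o[a.shape[0]:,:390]=b
cv2.imwrite('pics/w5.png',o[...,::-1])
s=r.observe(); print(s['position'],s['wrist_force'])
E
```

```text
[ 0.47490863 -0.13533713  0.06023146] [-1.48638547 23.55376282 22.96581156]
```

View pics/w5.png

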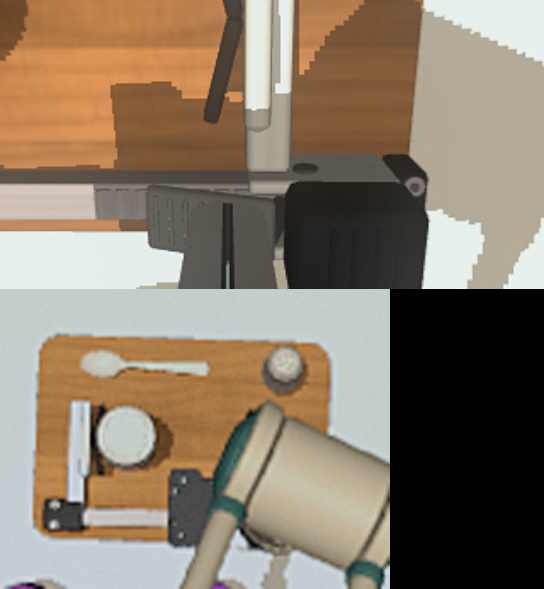

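```bash
python3 - <<'E'
from h import *
s=r.observe(); c=cam('wrist'); T=np.array(c['T_tool_cam']); M=R.from_euler('xyz',s['tool_rot']).as_matrix()
c['position']=M@T[:3,3]+s['position']; c['orientation']=M@T[:3,:3]
print(s['time_s'],'hood front',onz(c,140+286/1.7,120+200/1.7,.084),'arm L edge',onz(c,140+246/1.7,120+165/1.7,.066))
d=np.load('w1.npz'); p={k:d[k] for k in d}; p['k1']=float(p['k1'])
print('before: arm L edge near carriage',onz(p,278,184,.066),onz(p,297,184,.066),'now R',onz(c,140+291/1.7,120+165/1.7,.066))
E
```

```text
10.2 hood front [ 0.49344722 -0.15329855  0.084     ] arm L edge [ 0.49911468 -0.14149756  0.066     ]
before: arm L edge near carriage [ 0.49918121 -0.04683085  0.066     ] [ 0.49859968 -0.06248557  0.066     ] now R [ 0.49855054 -0.15660525  0.066     ]
```

The jaw has travelled about 95 mm (±2), and the 24 N reaction says it's against the end block. I'll ease the side push a little, keeping some -y bias so the jaw isn't dragged back, then lift off.

```bash
python3 -m handwheel '[[[0,0.001,0],[0,0,0]],[[0,0.002,0],[0,0,0]],[[0,0.003,0],[0,0,0]],[[0,0.004,0],[0,0,0]],[[0,0.005,0],[0,0,0]],[[0,0.005,0],[0,0,0]],[[0,0.005,0],[0,0,0]],[[0,0.005,0],[0,0,0]]]'; python3 -m handwheel '[[[0,0,0.002],[0,0,0]],[[0,0,0.004],[0,0,0]],[[0,0,0.006],[0,0,0]],[[0,0,0.008],[0,0,0]],[[0,0,0.01],[0,0,0]],[[0,0,0.012],[0,0,0]],[[0,0,0.015],[0,0,0]],[[0,0,0.02],[0,0,0]]]'; python3 -m handwheel '[[[0,0,0.01],[0,0,0]],[[0,0,0.025],[0,0,0]],[[0,0,0.04],[0,0,0]],[[0,0,0.055],[0,0,0]],[[0,0,0.07],[0,0,0]],[[0,0,0.075],[0,0,0]],[[0,0,0.075],[0,0,0]],[[0,0,0.075],[0,0,0]]]'
python3 - <<'E'
from h import *
s=r.observe(); c=cam('wrist'); T=np.array(c['T_tool_cam']); M=R.from_euler('xyz',s['tool_rot']).as_matrix()
c['position']=M@T[:3,3]+s['position']; c['orientation']=M@T[:3,:3]; save(c,'w6.png')
np.savez('w6.npz',**{k:c[k] for k in('position','orientation','K','k1')})
E
```

```text
time_s: 11.05
position: [0.4749, -0.1345, 0.0596]
tool_rot: [-3.132, 0.002, -0.04]
wrist_force: [-2.2, 13.5, 15.9]
grip_width: 0.006
finger_force: 9.1
time_s: 11.85
position: [0.4759, -0.1397, 0.0784]
tool_rot: [-3.141, 0.001, -0.037]
wrist_force: [-0.4, 0.3, 0.4]
grip_width: 0.006
finger_force: 0.0
time_s: 12.65
position: [0.4757, -0.1396, 0.1532]
tool_rot: [-3.141, 0.001, -0.037]
wrist_force: [-0.2, -0.4, -0.3]
grip_width: 0.006
finger_force: 0.0
```

View pics/w6.png

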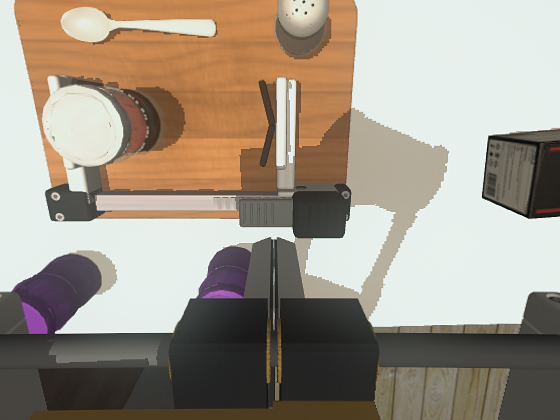

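The jaw is now at the right end: hood at (293–345, 186–237) against the end block at (346,195). The paddle at (238–293, 197–227) is up and level, and the jar is standing. A final numeric check compares this with the first view.

```bash
python3 - <<'E'
from h import *
L=lambda f:{k:(float(v) if k=='k1' else v) for k,v in np.load(f).items()}
a,b=L('w1.npz'),L('w6.npz')
print('hood front',onz(a,294,210,.084)[1]-onz(b,293,210,.084)[1],'arm R',onz(a,297,150,.066)[1]-onz(b,296,150,.066)[1])
print('paddle tip',onz(a,238,210,.068),onz(b,239,212,.068),'near/far',onz(b,265,197,.068)[0],onz(b,265,225,.068)[0])
print('lid',onz(a,222,119,.106),onz(b,84,125,.106),'end block front edge b',onz(b,351,216,.05),'a',onz(a,460,216,.05))
s=r.observe(); print(s['time_s'],s['wrist_force'])
E
```

```text
hood front 0.09566244194049905 arm R 0.09579900807481026
paddle tip [ 0.4785775  -0.01257811  0.068     ] [ 0.47514336 -0.10813263  0.068     ] near/far 0.48779182281919853 0.4622935107883185
lid [ 0.55335202 -0.01134595  0.106     ] [ 0.553505   -0.01146481  0.106     ] end block front edge b [ 0.46165061 -0.20985156  0.05      ] a [ 0.45999705 -0.20887046  0.05      ]
12.7 [0.61312517 0.85199026 0.05107803]
```

The jaw moved 95.7 mm, the paddle is up at its full height, and the jar hasn't moved (within 0.2 mm). I'm handing the job in.

```bash
python3 -c "
from h import *
print(r.sign_off())"
```

```text
the job is handed in; nothing more can be done
None
```

The job is handed in: the jaw is back against the end block (95.7 mm of the 96 mm travel by camera), the paddle has sprung up, and the jar has not moved or been touched; the arm is clear of everything at 12.7 s.

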